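Clear the kiln's terminal box and hook its cover back on

ROBOT

A 6-joint arm with a two-finger parallel gripper is mounted at the origin on the work surface. World frame = base frame: x ahead of the robot, y to its left, z up, the work surface at z = 0. Lengths are in m, angles in rad, forces in N, time in s.
With the tool pointing down it reaches from about 0.3 to 0.85 m from the base axis. Payload 4.2 kg.
Tool frame: the origin (TCP) lies between the finger pads; the fingertips stand 17 mm ahead of it and the grasp point (between the pads) lies 2 mm behind it; z points along the fingers, y is the line along which they close (so a half turn about z gives the same grasp; the last joint's range is limited). The gripper opens to 91 mm and grips with 3 to 60 N. Pads are 32 mm wide; open, the fingers measure 118 mm over their backs; the gripper's body (76 mm by 178 mm) begins 60 mm behind the grasp point.
Start: joints at [1.126, 0.32, 1.565, -0, 1.257, -0.02], TCP at [0.237, 0.524, 0.231] pointing down, gripper open.
Joint ranges: [-3.11, 3.11], [-0.84, 2.01], [0.21, 2.61], [-1.34, 4.49], [0.05, 2.63], [-2.56, 2.56]. Speed limits (rad/s): [2.57, 2.57, 3.14, 3.14, 3.14, 3.14].

INTERFACE

Orientations are given as a unit quaternion [w, x, y, z].
In Python, from workcell import bot gives the robot as it stands. Calls block until the motion is done:
- bot.move_pose(position, orientation): joint-space move of the TCP to a pose.
- bot.move_straight(position, ori=None, v=0.15, max_force=None): straight line of the TCP; ori=None keeps the orientation; v is the mean speed in m/s. With max_force (N) it stops when the force on the tool has changed by that much, and returns True; else False.
- bot.set_joints(angles): joint-space move.
- bot.set_gripper(opening, grasp_force=None): opening from 0.0 (shut) to 1.0 (fully open); grasp_force is the grip in N (None keeps the last); returns when the fingers have stopped.
- bot.sleep(seconds).
- bot.solve_ik(position, orientation): joint angles nearest the present ones, or None.
- bot.state(): the state.
- bot.read_camera(name): name is "scene" or "side" or "wrist"; returns a dict with "img" (420x560x3 uint8, red, green, blue), "camera_matrix" (3x3 intrinsics, pixels), "distortion" ([k1, k2, p1, p2, k3] as OpenCV has them; the pictures are not rectified), "xyz" and "attitude" of the camera in the world. Camera axes: x right, y down, z forward; pixel columns grow to the right and rows downward; lengths in m; the calibration is good to about 2 mm. A picture is of the moment at which its call begins. There is no depth.
A pose or a line that the arm cannot do raises bot.MotionError and nothing moves.
- bot.sign_off(): hands the job in; it is judged then, once.
The state is a dict: "time": time; "joints": joint angles; "joint_velocities": joint speeds; "joint_torque": joint torques, N m; "tool_pos": TCP position; "eef_rot": TCP orientation; "force": force on the tool from outside, world axes, zero at the start; "ft_torque": the same for the moment, N m; "opening": opening from 0.0 (shut) to 1.0 (fully open); "grip_force": force on a finger pad.
Only numpy, scipy, OpenCV 4.12 (cv2) and the standard library are available. Lean on these libraries where they do the work, as an engineer would, in place of code of your own. Each camera call takes 0.05 s, during which the arm holds its last target. There are 200 camera calls.

TASK

Someone has stood an empty pail on the open terminal box of the test kiln: lift it off by its handle, keep it upright and set it down, without dropping it, on the bench next to the box; leave the tiles, jar and brush where they are. Then put the loose cover plate back: hook its tongue under the steel keeper, swing the plate down over the two studs until it lies flat and fully home on the box, and let go. The studs' strip is adjustable sideways, so find by feel or by eye where the holes drop over them.

Things in the scene. Friction and masses are not known exactly. Their poses are not given: they have to be found in the camera images.
- box: Grey painted steel terminal box, fixed to the bench, 200 x 140 x 60 mm (its x, y, z). Origin at the centre of its underside, z up. Its x axis points from the keeper end to the stud end; the keeper end is nearer the robot. Open terminal well 50 x 50 mm, 30 mm deep, in the middle of the top.
- deck (a point): Centre of the box's flat top face (60 mm above the bench), axes as the box. Fully seated, the cover has these axes, its origin here or up to 12 mm off along y (as the studs stand), its tongue tip 2 mm from the stop wall. A level plate cannot slide under the lip past the studs: it goes in tongue end low, hole end raised about 8 to 15 degrees, then swings down.
- keeper (a point): Steel keeper bridge, 100 mm wide (y), at the -x end of the box's top. This point: inner face of its stop wall at top-face height, 91 mm to -x of the deck point; axes as the box. Its lip reaches 12 mm to +x from here, is 4 mm thick, and leaves a slot 11 mm high above the top face, 88 mm wide, open to +x.
- studs (a point): Point fixed on the box's top face, 55 mm to +x of the deck point, axes as the box. Two steel studs, 70 mm apart along y, 9 mm diameter, 14 mm high (last 3 mm tapering to 7 mm), on a strip clamped in a slot: their midpoint lies up to 10 mm to either side of this point along y. Just where is not measured: feel for it with the cover, or look. The strip does not give when pushed.
- cover: Loose aluminium cover plate, 150 x 110 x 5 mm (x, y, z), about 0.3 kg, flat on the bench. Origin: centre of its underside, z up. A tongue 60 mm wide (y) and 5 mm thick runs out of its -x edge to x = -89 mm. Two 12 mm round through holes at x = +55, y = +35 and -35 mm. On top, in the middle, a black upright grip block 14 mm (x) by 50 mm (y), from z = 5 to 37 mm, to be pinched across its 14 mm.
- pail: Small empty white plastic pail, about 0.25 kg, starting upright on the box's top. Origin at the centre of its underside, z up. 80 mm diameter at the base, 92 mm at the rim, rim 85 mm high. A stiff bail handle that does not swing spans its y direction; its wooden grip is a bar 60 mm long (y), 14 x 14 mm, centred over the origin at z = 130 mm.
- tiles: Stack of three tiles lying on the bench, about 102 x 102 x 27 mm, origin at the centre of the underside. To be left alone. The tiles lie on one side of the box and the cover on the other; the sides may be swapped.
- jar: Closed jar with a steel cap, 64 mm diameter, 90 mm high, standing on the bench; origin at the centre of its underside. To be left alone.
- brush: Brush about 190 mm long lying on the bench along its own x axis. To be left alone.
Not all that is in view belongs to the job. There is more than one size of the cover; the one meant has the size given above.

How it is judged:
On the way:
1. the pail stands upright and released on the bench within 0.40 m of the box (height (world z) of pail below 0.006 m and angle between pail's own z axis and vertical below 0.06 rad and linear speed of pail below 0.02 m/s and horizontal distance between pail and box below 0.4 m and contact force between the fingers and pail below 0.1 N), for 0.2 s.
At the end, for the whole second after the job is handed in: The pail stands upright (0.06 rad), still, on the bench within 0.40 m of the box. Cover seated, tongue under the keeper: origin within 4 mm of the deck site in x, 14 mm in y (the studs decide) and 3 mm in z, flat within 0.03 rad, yaw within 0.06 rad of the box, at rest (height (world z) of pail below 0.006 m and angle between pail's own z axis and vertical below 0.06 rad and linear speed of pail below 0.02 m/s and horizontal distance between pail and box below 0.4 m and x of cover in the frame of deck between -0.004 and 0.004 m and y of cover in the frame of deck between -0.014 and 0.014 m and z of cover in the frame of deck between -0.003 and 0.003 m and angle between cover's own z axis and vertical below 0.03 rad and angle between the x axis of cover and the x axis of deck, either way round below 0.06 rad and linear speed of cover below 0.01 m/s); the robot touches nothing.
It fails at once if the pail is tipped by more than 0.6 rad (angle between pail's own z axis and vertical above 0.6 rad).
It fails at once if the pail is dropped (moves faster than 0.75 m/s while the fingers do not touch it) (linear speed of pail above 0.75 m/s and contact force between the fingers and pail below 0.1 N).
It fails at once if tiles moved by more than 30 mm (distance of tiles from where it was at the start of the episode above 0.03 m).
It fails at once if jar moved by more than 30 mm (distance of jar from where it was at the start of the episode above 0.03 m).
It fails at once if brush moved by more than 30 mm (distance of brush from where it was at the start of the episode above 0.03 m).
It also fails if it takes over 67 s, if anything falls off the work surface, if the arm or the gripper's body presses on something with over 40 N, if the wrist force passes 120 N, or if a joint passes its speed limit or range.

## Working session

There is one attempt and no reset: what is moved stays moved. The work goes in short steps, each a Python script; the robot and the scene stay as the last script left them, time stands still between calls to the robot, and variables do not carry over. Pictures are saved under pics/ and viewed, at most 10 in all, crops included, and the job is handed in when it is done.

```bash
ls; mkdir -p pics
python3 - <<'E'
from workcell import bot
import cv2,json,numpy as np
for n in ("scene","side"):
    c=bot.read_camera(n); cv2.imwrite(f"pics/{n}0.png",cv2.resize(c["img"][:,:,::-1],(784,588),interpolation=cv2.INTER_CUBIC))
    np.savez(n+"0.npz",**{k:np.array(v) for k,v in c.items()})
    print(n,c["camera_matrix"],c["distortion"],c["xyz"],c["attitude"])
print(bot.state())
E
```

```text
pics
scene [[432.61475371   0.         284.63473889]
 [  0.         432.61475371 208.77932435]
 [  0.           0.           1.        ]] [-0.11658345  0.          0.          0.          0.        ] [ 1.17768802 -0.57818103  0.76021632] [-0.3755995   0.80546038  0.41369174 -0.19752906]
side [[535.06731748   0.         275.32967438]
 [  0.         535.06731748 212.05936574]
 [  0.           0.           1.        ]] [-0.14694949  0.          0.          0.          0.        ] [ 0.38605604 -1.26608384  0.98020906] [-0.4335993   0.89975197 -0.03949263  0.02963725]
{'time': 0.1, 'joints': array([ 1.12597298e+00,  3.20215935e-01,  1.56555964e+00,  3.75098055e-05,
        1.25742618e+00, -2.00018677e-02]), 'joint_velocities': array([ 1.43186992e-04, -8.67262984e-04, -1.93079942e-03, -8.58021828e-04,
        9.33683425e-05, -7.00562541e-04]), 'joint_torque': array([ 2.62444973e-04, -4.13333881e+01, -2.32509077e+01,  7.29447906e-02,
        4.23456053e-02, -7.55952306e-05]), 'tool_pos': array([0.23679244, 0.52349892, 0.23021025]), 'eef_rot': array([-2.02666710e-04,  2.10822668e-01,  9.77523992e-01, -7.78813026e-04]), 'force': array([ 0.53180708, -0.24992204,  0.07132793]), 'ft_torque': array([-0.0307889 ,  0.01633381,  0.04160741]), 'grip_force': 0.0, 'opening': 0.9987477537741224}
```

View pics/scene0.png

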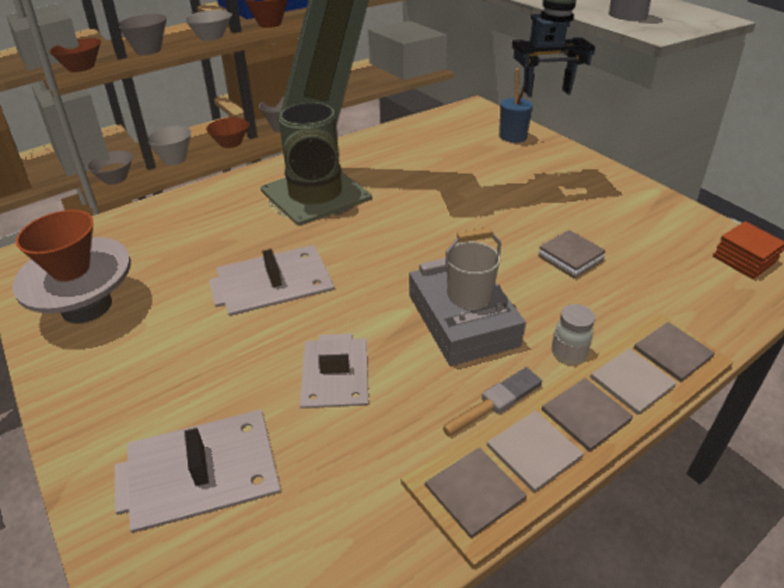

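View pics/side0.png

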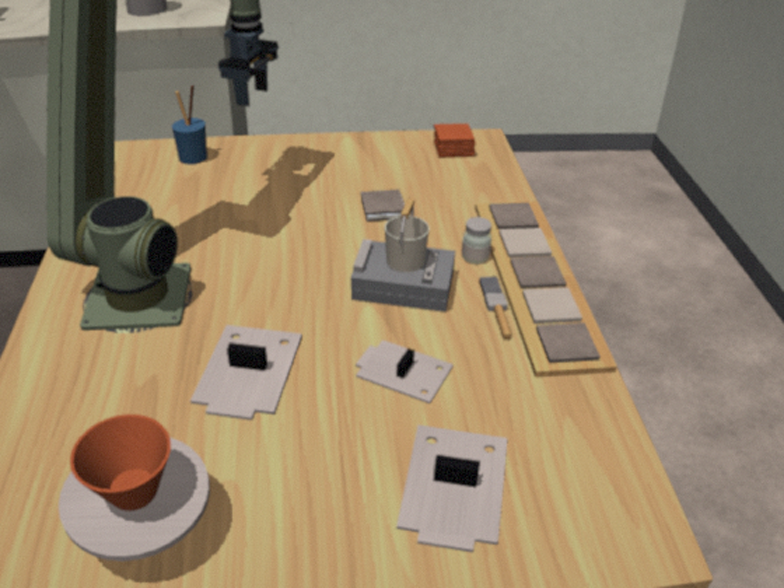

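The scene view shows three cover-like plates: A (270,280), B (335,370), C (200,470). In the side view they are at A (248,370), B (405,370), C (455,487). The pail is on the box at (470,290), with tiles (572,252), jar (573,335) and brush (495,400). I'll measure hole spacing and size for each plate.

```bash
cat > h.py <<'E'
import numpy as np,cv2
from scipy.spatial.transform import Rotation as R
def cam(c): 
    q=np.array(c["attitude"]); return np.array(c["camera_matrix"]),np.array(c["distortion"]),np.array(c["xyz"]),R.from_quat(q[[1,2,3,0]]).as_matrix()
def load(n): return dict(np.load(n+".npz"))
def unproj(c,uv,z):
    K,d,p,M=cam(c); u=cv2.undistortPoints(np.array(uv,float).reshape(-1,1,2),K,d).reshape(-1,2)
    r=np.c_[u,np.ones(len(u))]@M.T; return p+r*((z-p[2])/r[:,2])[:,None]
def proj(c,X):
    K,d,p,M=cam(c); Xc=(np.array(X,float).reshape(-1,3)-p)@M
    return cv2.projectPoints(Xc,np.zeros(3),np.zeros(3),K,d)[0].reshape(-1,2)
def full(uv): return (np.array(uv,float)+.5)/1.4-.5
E
python3 - <<'E'
from h import *
np.set_printoptions(precision=4,suppress=True)
sc,sd=load("scene0"),load("side0")
H={"A":([(306,255),(318,282)],[(236,337),(285,342)]),"B":([(313,397),(355,395)],[(424,391),(439,367)]),"C":([(247,427),(257,479)],[(432,440),(489,449)])}
for k,(a,b) in H.items():
  for c,p in((sc,a),(sd,b)):
    X=unproj(c,full(p),.005); print(k,X[:,:2].ravel(),np.linalg.norm(X[0]-X[1]))
# enlarged crops
a=cv2.resize(sc["img"][165:245,145:265],None,fx=4.5,fy=4.5,interpolation=3)
b=cv2.resize(sd["img"][225:305,130:250],None,fx=4.5,fy=4.5,interpolation=3)
print("deck z", unproj(sd,full([(354,285),(447,292),(455,250),(365,243)]),.06))
E
```

```text
A [ 0.219  -0.1439  0.314  -0.1684] 0.09805355299820982
A [ 0.2183 -0.1507  0.3145 -0.1722] 0.09862288162286832
B [ 0.5698 -0.3234  0.6059 -0.2654] 0.06828203823510882
B [ 0.5662 -0.3244  0.6029 -0.2643] 0.07037998637785381
C [ 0.5635 -0.4383  0.6583 -0.4667] 0.09895611822546385
C [ 0.5641 -0.4407  0.6572 -0.4689] 0.09730729350750206
deck z [[ 0.4558 -0.0721  0.06  ]
 [ 0.6395 -0.1083  0.06  ]
 [ 0.6804  0.0357  0.06  ]
 [ 0.4891  0.0755  0.06  ]]
```

Only B has the 70 mm hole spacing specified; A and C measure 98 mm. I'll confirm in an enlarged crop, with the box and pail alongside.

Run:
```python
from h import *
sc,sd=load("scene0"),load("side0")
def cr(c,u,v): return cv2.resize(c["img"][v:v+60,u:u+80],(400,300),interpolation=3)
# B
m=np.vstack([np.hstack([cr(sc,200,233),cr(sd,248,238)]),
 np.hstack([cv2.resize(sc["img"][160:262,280:380],(294,300),interpolation=3),np.zeros((300,106,3),np.uint8),cv2.resize(sd["img"][140:224,240:340],(357,300),interpolation=3),np.zeros((300,43,3),np.uint8)])])
cv2.imwrite("pics/crop1.png",m[:,:,::-1])
```

```text
(no output)
```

View pics/crop1.png

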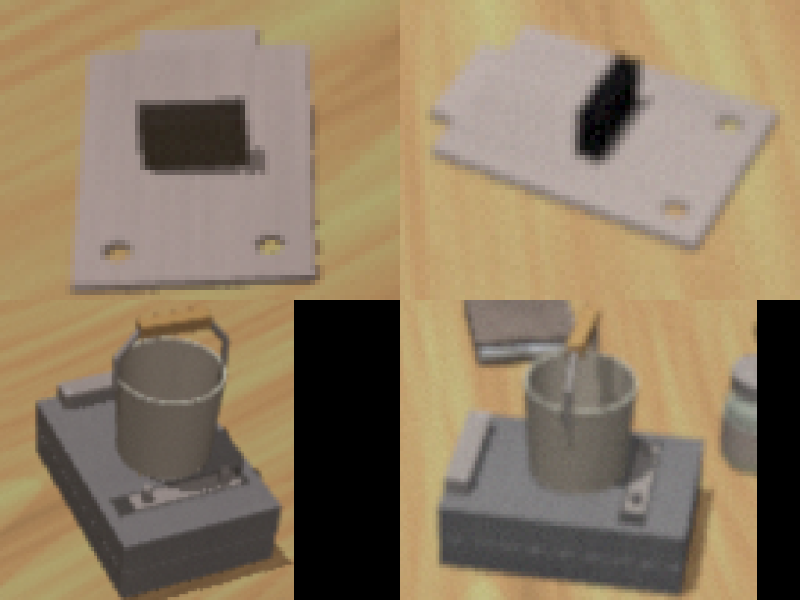

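B confirmed: 150x110 proportions, with a 60 mm tongue and 70 mm hole pitch. Next I'll fit the poses of cover, box and pail.

```bash
cat > fit.py <<'E'
from h import *
from scipy.optimize import least_squares
np.set_printoptions(precision=4,suppress=True)
def fit(obs,x0):
    def f(p):
        c,s=np.cos(p[2]),np.sin(p[2]);r=[]
        for cm,M,uv in obs:
            M=np.array(M,float)/1000; W=np.c_[p[0]+c*M[:,0]-s*M[:,1],p[1]+s*M[:,0]+c*M[:,1],M[:,2]]
            r.append((proj(cm,W)-uv).ravel())
        return np.concatenate(r)
    s=least_squares(f,x0,loss="soft_l1",diff_step=1e-4); return s.x,f(s.x).reshape(-1,2)
E
python3 - <<'E'
from fit import *
sc,sd=load("scene0"),load("side0")
cm=[(75,-55,5),(75,55,5),(-75,-55,5),(-75,55,5),(-89,-30,5),(-89,30,5),(55,-35,5),(55,35,5)]
a=np.array([(74,284),(318,274),(90,53),(308,45),(140,30),(258,29),(117,250),(270,244)])/5-.4+[200,233]
b=np.array([(297,240),(377,115),(34,150),(122,28),(32,113),(87,47),(276,209),(330,122)])/5-.4+[248,238]
print("cover",fit([(sc,cm,a),(sd,cm,b)],[.54,-.26,-.55]))
f=lambda p,s,o:np.array(p)/s-.3+o
print("box",fit([(sc,[(-100,-70,60),(100,-70,60),(100,70,60)],f([(37,102),(125,248),(278,210)],2.94,[280,160])),
 (sd,[(-100,-70,60),(100,-70,60),(100,70,60)],f([(41,207),(287,230),(303,140)],3.57,[240,140]))],[.57,-.02,-.2]))
P=[(0,-30,190),(0,30,190),(0,0,145)]
print("pail",fit([(sc,P,f([(138,22),(213,18),(170,72)],2.94,[280,160])),(sd,P,f([(170,50),(198,12),(181,82)],3.57,[240,140]))],[.57,-.02,-.2]))
for n,c,uv in(("tiles",sc,(571,240)),("tiles",sd,(383,200))): print(n,unproj(c,full([uv]),.027))
for n,c,uv in(("jar",sc,(577,315)),("jar",sd,(478,226))): print(n,unproj(c,full([uv]),.09))
for n,c,uv in(("brush",sc,[(448,428),(540,375)]),("brush",sd,[(507,335),(485,280)])): print(n,unproj(c,full(uv),.01))
E
```

```text
cover (array([ 0.5389, -0.2645, -0.5535]), array([[-0.6827,  0.5417],
       [-0.5162,  0.0745],
       [-0.4397,  0.1014],
       [-0.125 , -0.4364],
       [-0.2587,  0.3576],
       [-0.1316, -0.5936],
       [-0.0205,  0.1003],
       [ 0.0816, -0.2401],
       [ 0.1241,  0.8825],
       [ 0.7178, -1.082 ],
       [-0.2705, -0.3388],
       [ 0.9513, -0.9979],
       [-0.1278, -0.561 ],
       [-0.7644, -0.9307],
       [ 0.2637, -0.6194],
       [ 0.2244, -0.2067]]))
box (array([ 0.567 , -0.0046, -0.2784]), array([[-0.3691, -0.2205],
       [-0.3094,  0.2037],
       [ 1.3416, -1.0028],
       [-0.5515, -0.0721],
       [ 0.0868,  2.2799],
       [ 0.9358, -0.4134]]))
pail (array([ 0.5694,  0.0052, -0.501 ]), array([[-0.1579,  1.2886],
       [-0.4749,  0.8595],
       [ 0.2653, -1.0635],
       [-0.2073, -0.3796],
       [-0.1076,  0.0495],
       [ 0.1637, -1.0641]]))
tiles [[0.5299 0.3262 0.027 ]]
tiles [[0.5507 0.3066 0.027 ]]
jar [[0.7411 0.0911 0.09  ]]
jar [[0.737  0.0808 0.09  ]]
brush [[ 0.7491 -0.1873  0.01  ]
 [ 0.7546  0.006   0.01  ]]
brush [[ 0.75   -0.1903  0.01  ]
 [ 0.7422 -0.0098  0.01  ]]
```

```bash
cat >> h.py <<'E'
def down(psi,tilt=0):
    """tool z down, tool y at world yaw psi (or psi+pi, whichever is nearer in the wrist); tilt about horizontal axis psi+90"""
    M=np.array([[-np.sin(psi),np.cos(psi),0],[np.cos(psi),np.sin(psi),0],[0,0,-1]]).T  # columns x,y,z
    M=np.column_stack([np.cross([np.cos(psi),np.sin(psi),0],[0,0,-1]),[np.cos(psi),np.sin(psi),0],[0,0,-1]])
    ax=np.array([-np.sin(psi),np.cos(psi),0])
    q=(R.from_rotvec(ax*tilt)*R.from_matrix(M)).as_quat(); return q[[3,0,1,2]]
def pick(bot,p,psi,tilt=0):
    j0=np.array(bot.state()["joints"]); best=None
    for s in (psi,psi+np.pi):
        q=down(s,tilt); j=bot.solve_ik(p,q)
        if j is not None:
            d=abs(np.array(j)-j0).max(); 
            if best is None or d<best[0]: best=(d,q,s,j)
    return best
E
python3 - <<'E'
from h import *; from workcell import bot
np.set_printoptions(precision=4,suppress=True)
x,y,w=.5694,.0052,-.501
b=pick(bot,[x,y,.29],w); print(b)
q=b[1]
bot.move_pose([x,y,.29],q)
bot.move_straight([x,y,.188],v=.15,max_force=15)
bot.set_gripper(0,30); s=bot.state(); print(s["opening"],s["grip_force"],s["tool_pos"],s["force"])
bot.move_straight([x,y,.29],v=.1); s=bot.state(); print(s["opening"],s["grip_force"],s["force"],s["time"])
c=bot.read_camera("scene"); cv2.imwrite("pics/lift.png",c["img"][60:300,180:480,::-1])
E
```

```text
(np.float64(1.137038041586218), array([0.    , 0.8603, 0.5098, 0.    ]), -0.501, array([-0.0111,  0.2804,  1.4726, -0.    ,  1.3886,  0.4899]))
0.15189927455847835 29.992551505565643 [0.5693 0.0053 0.188 ] [-0.4002  0.159   0.0415]
0.15090165505336453 29.99254882335663 [ 0.0723 -0.0133 -2.5413] 5.475
```

View pics/lift.png

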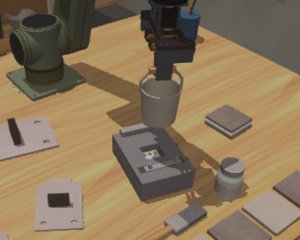

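The pail hangs upright from the gripper at (158,100), clear of the box. I'll set it down at (0.45, 0.20), then look into the box from above.

Run:
```python
from h import *; from workcell import bot
np.set_printoptions(precision=4,suppress=True)
bot.move_straight([.45,.2,.25],v=.2)
bot.move_straight([.45,.2,.14],v=.15)
print(bot.move_straight([.45,.2,.124],v=.03,max_force=5),bot.state()["tool_pos"])
bot.set_gripper(.6); bot.sleep(.3)
bot.move_straight([.45,.2,.26],v=.15)
b=pick(bot,[.5,-.01,.33],-.25); bot.move_pose([.5,-.01,.33],b[1])
print(b[2],bot.state()["time"])
for n in("wrist","scene","side"):
    c=bot.read_camera(n); np.savez(n+"1.npz",**{k:np.array(v) for k,v in c.items()})
    cv2.imwrite(f"pics/{n}1.png",c["img"][:,:,::-1] if n!="wrist" else cv2.resize(c["img"][:,:,::-1],(784,588)))
print(c["xyz"]); sc,sd=load("scene1"),load("side1")
m=np.hstack([cv2.resize(sc["img"][170:260,285:380],(399,378),interpolation=3),cv2.resize(sd["img"][160:225,245:335],(390,282),interpolation=3)[:,:,:] if 0 else np.vstack([cv2.resize(sd["img"][160:225,245:335],(390,282),interpolation=3),np.zeros((96,390,3),np.uint8)])])
cv2.imwrite("pics/crop2.png",m[:,:,::-1])
```

```text
True [0.4498 0.2004 0.1276]
-0.25 11.175
[ 0.3861 -1.2661  0.9802]
```

View pics/wrist1.png

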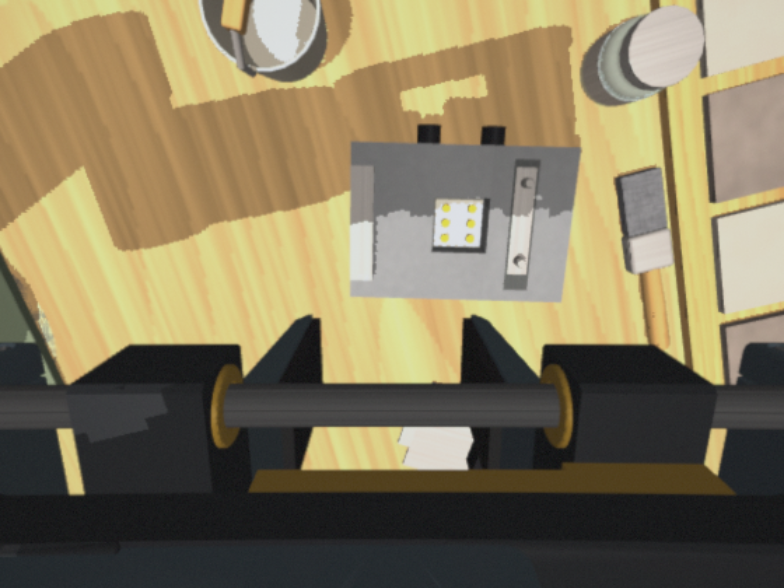

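View pics/crop2.png

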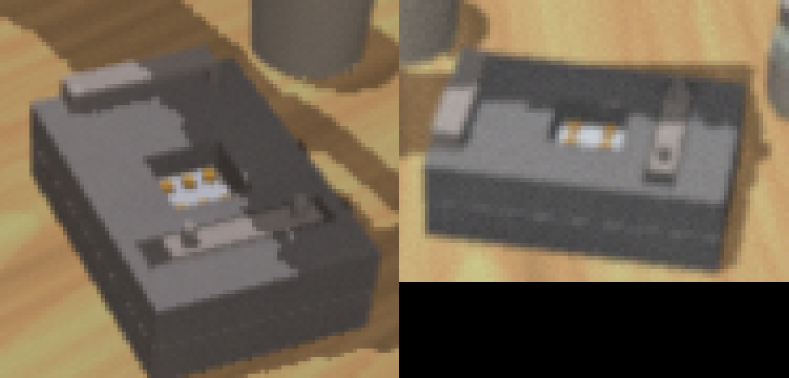

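Wrist view: box corners at (352,143), (580,148), (562,301), (351,296); stud tops near (525,182) and (518,260). The pail stands at (262,35). One enlarged crop will give precise pixels.

Run:
```python
from h import *
w=load("wrist1"); i=w["img"][95:222,242:422]
i=cv2.LUT(i,(255*(np.arange(256)/255)**.6).astype(np.uint8))
cv2.imwrite("pics/crop3.png",cv2.resize(i[:,:,::-1],None,fx=4.4,fy=4.4,interpolation=3))
```

```text
(no output)
```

View pics/crop3.png

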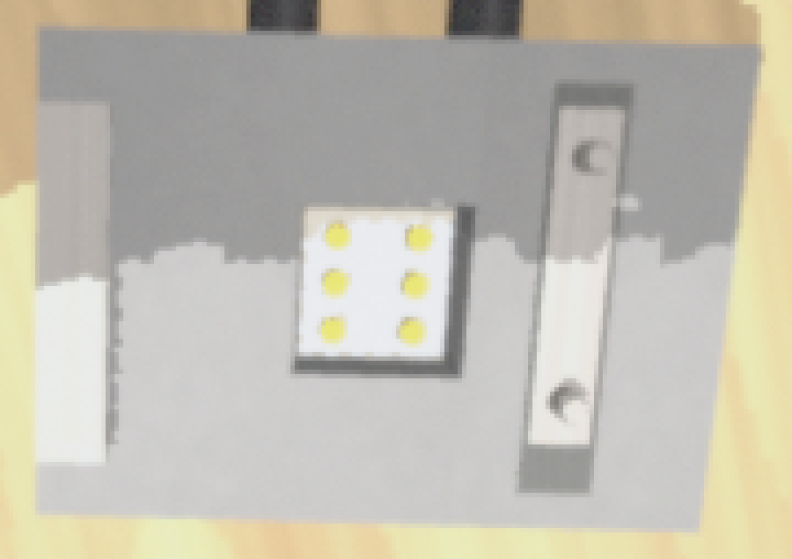

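Run:
```python
from fit import *
w=load("wrist1"); print(w["xyz"],cam(w)[3])
f=lambda p:(np.array(p,float)+.5)/4.4-.5+[242,95]
M=[(-100,70,60),(100,70,60),(100,-70,60),(-100,-70,60),(-25,25,60),(25,25,60),(25,-25,60),(-25,-25,60)]
uv=f([(38,28),(760,45),(699,528),(36,513),(303,206),(475,207),(460,376),(292,376)])
def bx(X,p):
    c,s=np.cos(p[2]),np.sin(p[2]); d=X[:,:2]-p[:2]; return d@np.array([[c,-s],[s,c]])*1000
p,r=fit([(w,M,uv)],[.57,0,-.2]); print("wrist box",p);print(r)
sc,sd=load("scene1"),load("side1")
g=lambda p,s,o:(np.array(p,float)+.5)/s-.5+o
a=g([(30,102),(153,310),(379,250)],4.2,[285,170]); b=g([(427,178),(722,207),(748,80)]-np.array([399,0]),4.333,[245,160])
B=[(-100,-70,60),(100,-70,60),(100,70,60)]
p2,r2=fit([(sc,B,a),(sd,B,b)],p); print("ext box",p2,r2)
p3,r3=fit([(w,M,uv),(sc,B,a),(sd,B,b)],p); print("all",p3)
for q in(p,p3):
  for z in(.06,.067,.074): print(z,bx(unproj(w,f([(592,155),(570,400)]),z),q).ravel())
  print("strip",bx(unproj(w,f([(595,105),(560,445),(594,84),(553,492)]),.06),q).ravel())
```

```text
[0.517  0.0611 0.4825] [[ 0.9688 -0.2391 -0.0655]
 [-0.2479 -0.936  -0.2498]
 [-0.0016  0.2582 -0.9661]]
wrist box [ 0.5641 -0.0044 -0.2752]
[[-0.4306 -0.0811]
 [ 0.5139 -0.124 ]
 [ 0.2076  0.9746]
 [-0.0776  0.7184]
 [-0.7285 -1.1051]
 [ 0.1525 -0.39  ]
 [ 0.4134  0.6611]
 [-0.1304 -0.2676]]
ext box [ 0.565  -0.0053 -0.2758] [[-0.5765  0.0624]
 [ 0.208   0.5061]
 [ 0.0062  0.5895]
 [-1.0682 -2.8387]
 [ 0.4518 -0.8367]
 [-0.2945  0.5349]]
all [ 0.5642 -0.0044 -0.2753]
0.06 [ 56.488   39.5697  57.218  -30.5188]
0.067 [ 54.5072  39.7453  55.2251 -29.182 ]
0.074 [ 52.5263  39.921   53.2321 -27.8452]
strip [ 55.9129  53.0994  55.5801 -44.1399  55.0477  58.6949  54.8594 -58.586 ]
0.06 [ 56.3782  39.6279  57.1181 -30.4605]
0.067 [ 54.3974  39.8032  55.125  -29.124 ]
0.074 [ 52.4165  39.9786  53.1319 -27.7874]
strip [ 55.8012  53.1575  55.4822 -44.0818  54.9352  58.7529  54.7635 -58.5281]
```

Studs offset: +4.7 mm in y from both the strip ends and the studs; box yaw is -0.275. I'll take a wrist look at the cover for a precise grasp.

Run:
```python
from h import *; from workcell import bot
b=pick(bot,[.476,-.25,.30],-.5535); print(b); bot.move_pose([.476,-.25,.30],b[1])
c=bot.read_camera("wrist"); np.savez("wrist2.npz",**{k:np.array(v) for k,v in c.items()})
M=np.array([(x,y,.005) for x,y in((.075,.055),(.075,-.055),(-.075,.055),(-.075,-.055),(-.089,0))]);a=-.5535
W=np.c_[.5389+np.cos(a)*M[:,0]-np.sin(a)*M[:,1],-.2645+np.sin(a)*M[:,0]+np.cos(a)*M[:,1],M[:,2]]
p=proj(c,W); print(p); lo=np.floor(p.min(0)-8).astype(int).clip(0); hi=np.ceil(p.max(0)+8).astype(int)
i=c["img"][lo[1]:hi[1],lo[0]:hi[0]]; s=4
print(lo,hi); cv2.imwrite("pics/crop4.png",cv2.resize(i[:,:,::-1],None,fx=s,fy=s,interpolation=3))
```

```text
(np.float64(0.4641986725596358), array([0.        , 0.87340365, 0.48699699, 0.        ]), -0.5535, array([-5.05002376e-01,  2.24216951e-01,  1.52454950e+00, -4.44089210e-16,
        1.39282620e+00,  4.84976243e-02]))
[[384.59945105 116.84551751]
 [377.83130471 199.07379326]
 [269.3722477  116.98525386]
 [269.93039468 199.01805054]
 [259.28671154 159.35076782]]
[251 108] [393 208]
```

View pics/crop4.png

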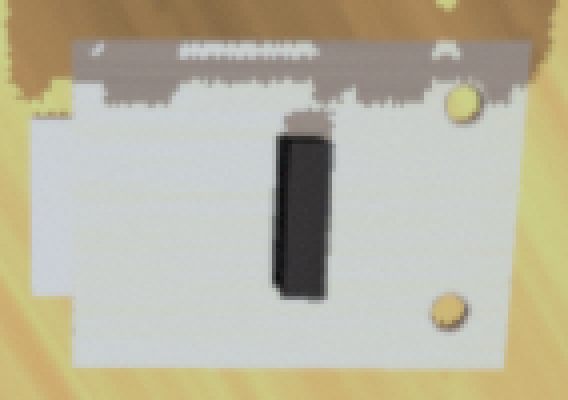

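```bash
cat >> h.py <<'E'
BX=np.array([.5642,-.0044,.06]); BY=-.2753; TC=.0245
def cover_tool(tip_x,y,h,th,s,yaw=0):
    """TCP pose for the cover's tongue-tip bottom at deck-frame (tip_x,y,h) m, hole end raised by th; s=+1/-1 hand side"""
    Rb=R.from_euler("z",BY+yaw); Rc=Rb*R.from_euler("y",-th)
    o=BX+R.from_euler("z",BY).apply([tip_x,y,h])+Rc.apply([.089,0,TC])
    q=(Rc*R.from_matrix(np.column_stack([np.cross([s,0,0],[0,0,-1]),[s,0,0],[0,0,-1]]))).as_quat()[[3,0,1,2]]
    return o,q
E
python3 - <<'E'
from fit import *; from workcell import bot
w=load("wrist2")
M=[(75,55,5),(75,-55,5),(-75,55,5),(-75,-55,5),(-89,30,5),(-89,-30,5),(55,35,5),(55,-35,5)]
uv=(np.array([(530,40),(504,368),(73,40),(73,367),(32,117),(33,296),(465,104),(449,311)],float)+.5)/4-.5+[251,108]
p,r=fit([(w,M,uv)],[.5389,-.2645,-.5535]); print(p);print(r)
x,y,a=p
q=down(a)
bot.move_pose([x,y,.10],q)
print(bot.move_straight([x,y,TC if 0 else .0245],v=.1,max_force=10),bot.state()["tool_pos"])
bot.set_gripper(0,45); s=bot.state(); print(s["opening"],s["grip_force"],s["force"])
bot.move_straight([x,y,.17],v=.12); s=bot.state(); print(s["opening"],s["grip_force"],s["force"],s["ft_torque"],s["time"])
o,q=cover_tool(-.065,.0047,.05,np.radians(11),1); print(o,q,bot.solve_ik(o,q),s["joints"])
E
```

```text
[ 0.5374 -0.2645 -0.5566]
[[ 0.5298  0.0303]
 [ 0.0815  0.1539]
 [-0.3696 -0.2094]
 [-0.0031  0.0198]
 [-0.5935  0.1028]
 [-0.2741  0.0289]
 [ 0.1993 -0.2089]
 [ 0.4104  0.2219]]
False [ 0.5379 -0.2648  0.0252]
0.15232793913984047 45.00010013580322 [ 0.3537 -0.4075  0.5207]
0.15181618806093608 44.99893069267273 [ 0.1076  0.536  -4.1877] [-0.0894  0.0989  0.0353] 16.1583
[ 0.5825 -0.0047  0.151 ] [0.0764 0.7938 0.6006 0.0578] [ 0.0007  0.3123  1.8091 -0.0701  0.8365  0.3181] [-0.4766  0.4006  1.6024 -0.      1.1406  0.08  ]
```

Run:
```python
from h import *; from workcell import bot
np.set_printoptions(precision=4,suppress=True)
th=np.radians(11)
def go(tx,h,t=th,y=.0047,v=.05,mf=None):
    o,q=cover_tool(tx,y,h,t,1); r=bot.move_straight(list(o),list(q),v=v,max_force=mf)
    s=bot.state(); d=R.from_euler("z",-BY)
    e=d.apply(s["tool_pos"]-o)*1000
    print(tx,h,r,"err(deck mm)",e,"F",d.apply(s["force"]),"op",round(s["opening"],4),"t",s["time"]); return r
o,q=cover_tool(-.064,.0047,.08,th,1); bot.move_pose(list(o),list(q))
go(-.064,.05); go(-.064,.003,mf=6)
c=bot.read_camera("side"); np.savez("side3.npz",**{k:np.array(v) for k,v in c.items()})
go(-.093,.003,v=.02,mf=5)
c2=bot.read_camera("scene")
m=np.hstack([cv2.resize(c["img"][130:220,240:340],(400,360),interpolation=3),cv2.resize(c2["img"][140:250,270:390],(393,360),interpolation=3)])
cv2.imwrite("pics/ins.png",m[:,:,::-1])
```

```text
-0.064 0.05 False err(deck mm) [0.2184 0.0958 0.1175] F [ 0.8313 -0.1628 -3.3011] op 0.1489 t 17.9417
-0.064 0.003 False err(deck mm) [0.3467 0.0749 0.3942] F [ 0.0613  0.4231 -4.5559] op 0.1519 t 19.0333
-0.093 0.003 True err(deck mm) [3.4241 0.0818 0.1297] F [ 2.6573  0.2018 -2.9853] op 0.1549 t 20.325
```

View pics/ins.png

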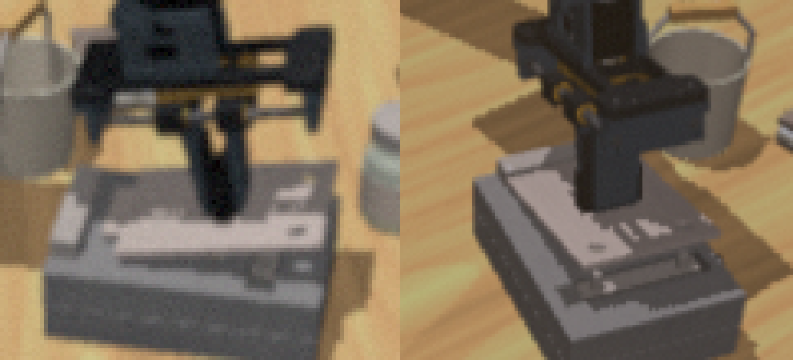

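Right panel: the tongue is under the keeper (520,160), the plate is tilted, and the near hole (598,247) sits above its stud (600,270). The stop wall was felt 0.5 mm from prediction. I'll swing it down in steps with force checks.

```bash
cat > go.py <<'E'
from h import *; from workcell import bot
np.set_printoptions(precision=2,suppress=True)
def go(tx,h,deg,y=.0047,v=.03,mf=None):
    o,q=cover_tool(tx,y,h,np.radians(deg),1); r=bot.move_straight(list(o),list(q),v=v,max_force=mf)
    s=bot.state(); d=R.from_euler("z",-BY); e=d.apply(s["tool_pos"]-o)*1000
    zt=R.from_quat(s["eef_rot"][[1,2,3,0]]).as_matrix()[:,2]
    print(deg,r,"err",e,"tilt",round(np.degrees(np.arccos(-zt[2])),2),"F",d.apply(s["force"]),"T",d.apply(s["ft_torque"]),"t",round(s["time"],2),flush=True); return r
E
python3 - <<'E'
from go import *
go(-.0886,.003,11,v=.02)
for d,h in((8,.0025),(6.5,.002),(5,.0015),(4,.0012),(3,.001),(2,.0008),(1,.0006),(0.2,.0004)):
    if go(-.0886,h,d,v=.02,mf=10): break
E
```

```text
11 False err [-0.69 -0.18 -0.65] tilt 10.88 F [ 0.66  0.63 -3.23] T [-0.07  0.17 -0.02] t 20.67
8 False err [-0.44 -0.17 -0.54] tilt 7.92 F [-0.11 -0.48 -4.16] T [-0.11  0.23 -0.03] t 21.08
6.5 False err [-0.15 -0.06 -0.15] tilt 6.48 F [-0.89 -0.22 -3.14] T [-0.14  0.18  0.03] t 21.38
5 False err [-0.   -0.04 -0.11] tilt 5.0 F [-0.15 -0.91 -3.51] T [-0.07  0.22 -0.03] t 21.67
4 False err [ 0.06 -0.02 -0.07] tilt 4.01 F [ 0.78  0.73 -4.34] T [-0.13  0.13  0.03] t 21.92
3 False err [ 0.14 -0.01 -0.05] tilt 3.02 F [ 0.11  0.03 -4.03] T [-0.09  0.14 -0.04] t 22.17
2 False err [ 0.13  0.01 -0.06] tilt 2.02 F [ 0.19 -0.26 -3.37] T [-0.08  0.14 -0.08] t 22.42
1 False err [ 0.13 -0.01 -0.09] tilt 1.01 F [-0.39  0.03 -4.62] T [-0.16  0.07  0.  ] t 22.67
0.2 False err [ 0.15 -0.01 -0.09] tilt 0.2 F [ 1.08 -0.15 -4.06] T [-0.07  0.   -0.07] t 22.92
```

It went over the studs with no contact force. I'll press it home lightly, release, retreat and check.

Run:
```python
from go import *
go(-.0886,-.0015,0,v=.01,mf=6)
bot.set_gripper(.6); bot.sleep(.2)
p=bot.state()["tool_pos"]; bot.move_straight([p[0],p[1],p[2]+.12],v=.12)
bot.move_straight([p[0]-.07,p[1],.33],list(down(BY)),v=.2); bot.sleep(.2)
s=bot.state(); print(s["time"],s["tool_pos"])
cs=[bot.read_camera(n) for n in("wrist","side","scene")]
for n,c in zip(("wrist","side","scene"),cs): np.savez(n+"4.npz",**{k:np.array(v) for k,v in c.items()})
a=cs[0]["img"][0:230,120:440]
m=np.vstack([cv2.resize(a,(400,288),interpolation=3),cv2.resize(cs[1]["img"][130:220,215:340],(400,288),interpolation=3)])
m=np.hstack([m,cv2.resize(cs[2]["img"][130:270,275:371],(395,576),interpolation=3)])
cv2.imwrite("pics/end.png",m[:,:,::-1])
```

```text
0 True err [0.04 0.04 1.55] tilt 0.12 F [ 0.67 -0.06  5.54] T [-0.07  0.29  0.01] t 23.12
26.3167 [0.49 0.   0.33]
```

View pics/end.png

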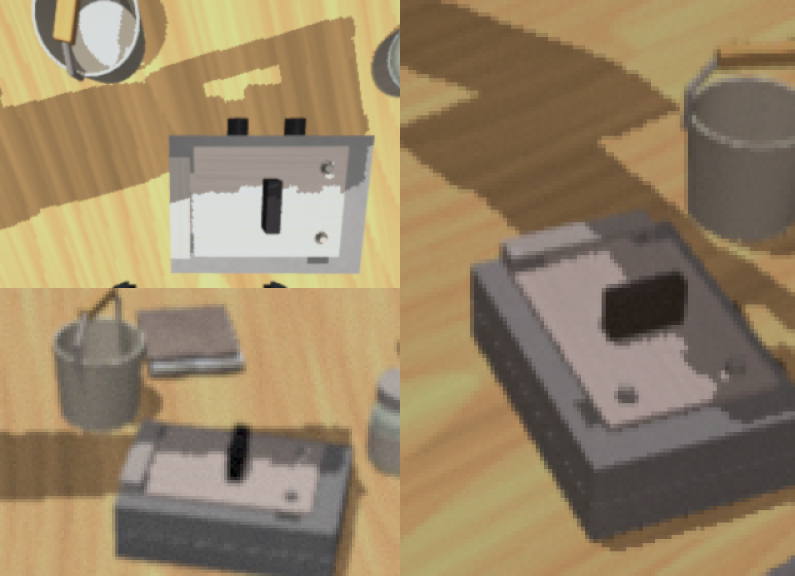

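The cover lies flat with both studs showing through its holes (wrist panel: (327,168) and (320,238)) and the tongue under the keeper. The pail stands upright on the bench at (85,35).

```bash
python3 -c "
from workcell import bot
print(bot.sign_off())"
```

```text
the job is handed in; nothing more can be done
None
```

The job is handed in, with no verdict shown: the pail stands upright and released on the bench beside the box, and the cover plate lies flat over both studs with its tongue under the keeper.

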